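Put the autosampler on hold and draw out the amber vials' tray

ROBOT

A 6-joint arm with a two-finger parallel gripper is mounted at the origin on the work surface. World frame = base frame: x ahead of the robot, y to its left, z up, the work surface at z = 0. Lengths are in m, angles in rad, forces in N, time in s.
With the tool pointing down it reaches from about 0.375 to 0.975 m from the base axis. Payload 3.8 kg.
Tool frame: the origin (TCP) lies on the centre line of the jaws, within the pads' length; the fingertips stand 17 mm ahead of it and the grasp point (between the pads) lies 2 mm behind it (bot.tip_extent is the distance from the TCP to the fingertips, in m); z points along the fingers, y is the line along which they close (so a half turn about z gives the same grasp; the last joint's range is limited). The gripper opens to 85 mm and grips with 20 to 120 N. Pads are 22 mm wide; open, the fingers measure 114 mm over their backs; the gripper's body (76 mm by 85 mm) begins 54 mm behind the grasp point. The pads swing forward as they close: fully open they stand 13 mm farther back than shut.
Start: joints at [1.231, 0.264, 1.604, -0, 1.274, -0.037], TCP at [0.201, 0.644, 0.248] pointing down, gripper open.
Joint ranges: [-2.63, 2.63], [-0.94, 2.18], [0.31, 2.57], [-1.31, 4.45], [0, 2.66], [-2.55, 2.55]. Speed limits (rad/s): [2.57, 2.57, 3.14, 3.14, 3.14, 3.14].

INTERFACE

Orientations are given as a rotation vector (axis times angle).
In Python, from workcell import readout, read_camera, finish_job, bot gives the robot as it stands.
- The arm moves only by the tool jog_arm, never from a script. Its argument "deltas" is one flat list of numbers, 7 for each row, row after row: the shift along the tool's x, y, z in m, then the turn, a rotation vector about the tool's x, y, z in degrees, then the gripper command: -1 is shut, 1 is fully open, values between are in proportion. A call has 1 to 8 rows; each row is the pose to reach, as a shift and turn from the pose commanded when the call began, along the tool's axes at that moment; what a row does not reach only later rows make up. A row lasts 1/10 s, in which the tool goes at most 50 mm and 8.59 degrees, less where a joint would pass 70% of its speed; a pose out of reach is approached as far as the arm can. A call with a gripper value outside its range is refused whole. The fingers move at their own pace and stop on an object; "squeeze" is the grip in N (left out, the last holds). Time passes only in rows, so rows that repeat a pose let the fingers close. It gives the time, the measured TCP pose, the force, the opening and the grip force at its end, in the units of the state.
- readout.read_state(): the state, without advancing time (a new reading comes with each control period).
- read_camera(name): name is "scene" or "top"; returns a dict with "color" (480x640x3 uint8, blue, green, red), "fx", "fy", "cx", "cy" (pixels), "origin" and "attitude" of the camera in the world. Camera axes: x right, y down, z forward; pixel columns grow to the right and rows downward; lengths in m; the calibration is good to about 2 mm. A picture is of the moment at which its call begins. There is no depth.
- finish_job(): hands the job in; it is judged then, once.
The state is a dict: "time": time; "q": joint angles; "joint_vel": joint speeds; "joint_torque": joint torques, N m; "tool_pos": TCP position; "tcp_rot": TCP orientation; "wrist_force": force on the tool from outside, world axes, zero at the start; "torque": the same for the moment, N m; "width": opening from 0.0 (shut) to 1.0 (fully open); "grip_force": force on a finger pad.
Only numpy, scipy, OpenCV 4.12 (cv2) and the standard library are available. Lean on these libraries where they do the work, as an engineer would, in place of code of your own. Each camera call takes 0.05 s, during which the arm holds its last target. There are 200 camera calls.

TASK

Put the autosampler on hold by pressing its yellow key down, then hook a fingertip behind the blue lip of the tray with the amber vials and draw that tray gently out along its rails to its stop, and take the hand away. Do not pinch the lip or touch or lift any vial; leave the green key, the other two trays and everything else on the bench as they are.

Things in the scene. Friction and masses are not known exactly. Their poses are not given: they have to be found in the camera images.
- sampler: open-deck autosampler, fixed: white deck 400 x 400, 50 high; gantry over its back, 236 high, needle arm parked at the right. Origin: middle of its front edge on the bench; x to the back, y left. Three vial trays lie side by side in it, 94 apart (y = -49, 45, 139, in any order); the grey key console, 92 wide, 60 high, at y = -154 juts out 45 in front (lengths in mm)
- hold_key (a joint): the yellow hold key, the front one on the console: round, 28 diameter, pushed straight down; 0 is up, 0.006 m fully down, spring about 4 N at full travel (lengths in mm)
- hold_key_top (a point): middle of the top of the yellow hold key; z up (lengths in mm)
- start_key (a joint): the green start key, 60 behind the hold key, same make; 0 is up, 0.006 m pressed (lengths in mm)
- amber_tray (a joint): travel of the aluminium tray holding the 3 vials of amber glass, black cap: 0 is fully in, 0.13 m is drawn out to its stop towards the front (sampler -x). It slides on its rails with about 2.5 N of friction and stays where it is left. (lengths in mm)
- amber_slot (a point): mid-floor of the finger slot at the front of the amber vials' tray, moves with it; x to the back along the rail, y left, z up. Slot: 35 long in x, open on top and at both y ends, 26 deep, between the lip (inner face 17.5 to -x) and the tray's front wall (17.5 to +x, 26 high). Its floor is a ledge 58 above the bench. Vials stand 59 or more behind here, tops 61 above this floor (lengths in mm)
- amber_lip: blue upright pull lip, 5 thick, 66 wide, top 26 above the slot floor, at the front of the amber vials' tray; its origin is that of the tray (front wall's outer face, underside), 17.5 behind and 4 below amber_slot (lengths in mm)
- amber_face: blue plate 2 thick with a small white label on the front (robot side) of that lip, same origin (lengths in mm)
- clear_tray (a joint): travel of the aluminium tray holding the 3 vials of clear glass, white cap: 0 is fully in, 0.13 m is drawn out to its stop towards the front (sampler -x). It slides on its rails with about 2.5 N of friction and stays where it is left. (lengths in mm)
- white_tray (a joint): travel of the aluminium tray holding the 2 vials of white plastic, blue cap: 0 is fully in, 0.13 m is drawn out to its stop towards the front (sampler -x). It slides on its rails with about 2.5 N of friction and stays where it is left. (lengths in mm)
- amber_vial0: sample vial, amber glass, black cap, 28 diameter, 61 tall, loose in a cell of its tray; origin at the centre of its base, z up (lengths in mm)
- amber_vial1: sample vial, amber glass, black cap, 28 diameter, 61 tall, loose in a cell of its tray; origin at the centre of its base, z up (lengths in mm)
- amber_vial2: sample vial, amber glass, black cap, 28 diameter, 61 tall, loose in a cell of its tray; origin at the centre of its base, z up (lengths in mm)
- clear_vial0: sample vial, clear glass, white cap, 28 diameter, 61 tall, loose in a cell of its tray; origin at the centre of its base, z up (lengths in mm)
- clear_vial1: sample vial, clear glass, white cap, 28 diameter, 61 tall, loose in a cell of its tray; origin at the centre of its base, z up (lengths in mm)
- clear_vial2: sample vial, clear glass, white cap, 28 diameter, 61 tall, loose in a cell of its tray; origin at the centre of its base, z up (lengths in mm)
- white_vial0: sample vial, white plastic, blue cap, 28 diameter, 61 tall, loose in a cell of its tray; origin at the centre of its base, z up (lengths in mm)
- white_vial1: sample vial, white plastic, blue cap, 28 diameter, 61 tall, loose in a cell of its tray; origin at the centre of its base, z up (lengths in mm)
- flask: conical glass flask, 84 diameter, 122 tall, loose on the bench; origin under its centre (lengths in mm)
- beaker: glass beaker, 68 diameter, 85 tall, loose on the bench; origin under its centre (lengths in mm)
- reagent: white bottle with green cap, 70 diameter, 150 tall, loose on the bench; origin under its centre (lengths in mm)
- spatula: steel lab spatula 175 long, 4 thick, lying on the bench; origin under its middle (lengths in mm)
Things that resemble listed ones, but are neither listed nor needed, are in the scene too. Leave any red or turquoise look-alike of the white_vial1 alone.

How it is judged:
By the outcome, as a careful person would: the job done as asked, in the order asked, and still so for the second after the job is handed in, with the robot touching nothing.
It also fails if it takes over 51 s, if anything falls off the work surface, if the arm or the gripper's body presses on something with over 40 N, if the wrist force passes 120 N, or if a joint passes its speed limit or range.

## Working session

There is one attempt and no reset: what is moved stays moved. The work goes in short steps, Python scripts to look and compute and a tool call to move; the robot and the scene stay as the last step left them, time stands still between calls to the robot, and variables do not carry over. Pictures are saved under pics/ and viewed, at most 10 in all, crops included, and the job is handed in when it is done.

Besides the shell and the picture viewer there is one more tool, called after "Emit:" as name(argument=value, ...) on one line, values as JSON. jog_arm: Moves the arm, as the interface text tells. Its arguments: {"type":"object","properties":{"deltas":{"type":"array"},"squeeze":{"type":"number"}},"required":["deltas"]}

```bash
mkdir -p pics
python3 - <<'E'
from workcell import readout, read_camera, bot
import cv2,json
for n in("scene","top"):
    d=read_camera(n); cv2.imwrite(f"pics/{n}0.png",d["color"]); print(n,{k:(v.tolist() if hasattr(v,'tolist') else v) for k,v in d.items() if k!="color"})
s=readout.read_state(); print(s)
E
```

```text
scene {'fx': 537.4429638294384, 'fy': 537.4429638294384, 'cx': 314.78728834456643, 'cy': 241.5277664622884, 'origin': [1.424867419346458, -0.4812613829405342, 0.7531632986420939], 'attitude': [-1.9572304785104864, -1.109944558001991, 0.5890004939274759]}
top {'fx': 530.5096743505251, 'fy': 530.5096743505251, 'cx': 321.6470198684602, 'cy': 240.6151930258897, 'origin': [0.44044425648753266, 0.0043383165103233305, 1.3809061197833032], 'attitude': [-2.179489177769419, 2.143634208038552, -0.14847447291270124]}
{'time': 0.1, 'q': array([ 1.23110149e+00,  2.64663096e-01,  1.60526263e+00,  2.76936141e-05,
        1.27372179e+00, -3.68953792e-02]), 'joint_vel': array([ 0.00109877, -0.00037422, -0.00368173,  0.00150148, -0.00080285,
        0.00104091]), 'joint_torque': array([ 3.67047960e-05, -5.16703570e+01, -3.68592632e+01,  4.88915293e-05,
        6.27790665e-03, -2.25301864e-05]), 'tool_pos': array([0.20105633, 0.64368668, 0.24708282]), 'tcp_rot': array([-0.47377173, -3.10524633,  0.00316251]), 'wrist_force': array([-0.30690143,  0.01550148,  0.02703182]), 'torque': array([-0.02619297,  0.03579578, -0.0210345 ]), 'grip_force': 0.0, 'width': 0.9989165421702996}
```

View pics/scene0.png

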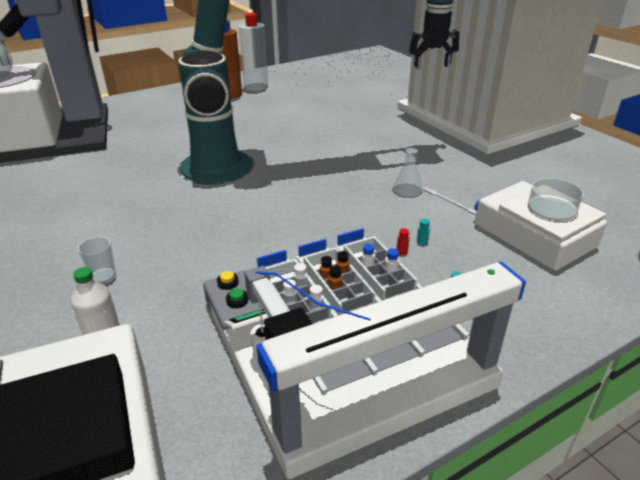

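View pics/top0.png

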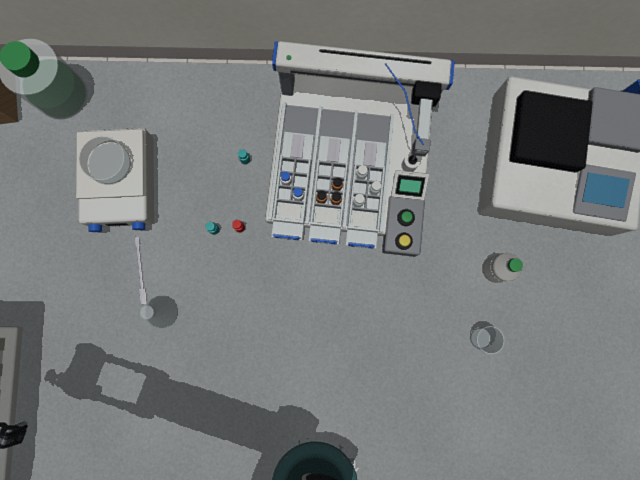

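The scene picture shows the yellow key at (227,280) and the amber vials at (335,270), in the middle tray. In the top picture the yellow key is at (404,241), the green key at (406,217), the middle (amber) lip at (323,241), and the other lips at (286,237) and (362,245).

```bash
cat > h.py <<'E'
import cv2,numpy as np
from scipy.spatial.transform import Rotation as R
from workcell import readout, read_camera
def blobs(d,lo,hi,box,amin=15):
    x0,y0,x1,y1=box; m=cv2.inRange(cv2.cvtColor(d["color"],cv2.COLOR_BGR2HSV),lo,hi); k=np.zeros_like(m); k[y0:y1,x0:x1]=m[y0:y1,x0:x1]
    n,l,st,c=cv2.connectedComponentsWithStats(k)
    return [(c[i],st[i].tolist(),cv2.minAreaRect(np.argwhere(l==i)[:,::-1].astype(np.float32))) for i in range(1,n) if st[i][4]>=amin]
def ray(d,p):
    v=np.array([(p[0]-d["cx"])/d["fx"],(p[1]-d["cy"])/d["fy"],1]); return np.array(d["origin"]),R.from_rotvec(d["attitude"]).apply(v)
def plane(d,p,z):
    o,v=ray(d,p); return o+v*(z-o[2])/v[2]
def tri(a,p,b,q):
    o,v=ray(a,p);w,u=ray(b,q); s=np.linalg.lstsq(np.c_[v,-u],w-o,rcond=None)[0]; P=o+s[0]*v;Q=w+s[1]*u; return (P+Q)/2,np.linalg.norm(P-Q)
E
python3 - <<'E'
from h import *
np.set_printoptions(precision=4,suppress=True)
s,t=read_camera("scene"),read_camera("top")
Y=((18,120,120),(35,255,255));G=((45,120,50),(85,255,255));B=((105,130,60),(125,255,255))
for nm,c,bs,bt in(("y",Y,(200,260,260,300),(385,225,425,260)),("g",G,(215,280,260,310),(390,205,425,228)),("b",B,(250,225,370,268),(265,228,385,255))):
    a=sorted(blobs(s,*c,bs),key=lambda k:k[0][0]);b=sorted(blobs(t,*c,bt),key=lambda k:-k[0][0])
    print(nm,[x[1] for x in a],[x[1] for x in b])
    for x,y in zip(a,b): print(x[0],y[0],tri(s,x[0],t,y[0]), "z66",plane(t,y[0],.068),"z84",plane(t,y[0],.084), y[2])
def crop(d,x0,y0,w,h,k): return cv2.resize(d["color"][y0:y0+h,x0:x0+w],None,fx=k,fy=k,interpolation=cv2.INTER_CUBIC)
cv2.imwrite("pics/c.png",np.vstack([crop(t,265,180,160,75,5)[:300+75],crop(s,200,220,200,55,4)]))
E
```

```text
y [[220, 271, 14, 12, 127]] [[399, 235, 11, 11, 96]]
[226.685  276.0945] [404.2083 240.0521] (array([ 0.6103, -0.214 ,  0.0786]), np.float64(0.0004428459617283335)) z66 [ 0.6117 -0.2156  0.068 ] z84 [ 0.6096 -0.2129  0.084 ] ((404.0, 240.0), (10.0, 10.0), 90.0)
g [[229, 289, 15, 12, 154]] [[401, 211, 12, 12, 107]]
[236.1039 294.3961] [406.3084 216.3738] (array([ 0.6701, -0.2198,  0.0773]), np.float64(0.0007155642861021153)) z66 [ 0.6718 -0.2211  0.068 ] z84 [ 0.669  -0.2183  0.084 ] ((406.300048828125, 216.40000915527344), (10.733125686645508, 11.180339813232422), 26.56505012512207)
b [[257, 250, 29, 16, 288], [299, 239, 27, 17, 273], [338, 229, 26, 16, 248], [363, 243, 7, 12, 65]] [[349, 243, 26, 5, 64], [311, 239, 26, 5, 63], [274, 235, 25, 5, 64]]
[271.6701 258.2257] [361.3906 244.9219] (array([ 0.5971, -0.1078,  0.073 ]), np.float64(0.0006686682693857587)) z66 [ 0.5976 -0.1085  0.068 ] z84 [ 0.5957 -0.1071  0.084 ] ((361.4534606933594, 244.9424591064453), (25.17669105529785, 2.512434959411621), 6.009006023406982)
[311.9451 246.9451] [323.746  240.9048] (array([ 0.6056, -0.0143,  0.0723]), np.float64(0.0001748603361344112)) z66 [ 0.6061 -0.0145  0.068 ] z84 [ 0.6041 -0.0142  0.084 ] ((323.45050048828125, 240.9950714111328), (25.174442291259766, 2.487593173980713), 5.710592269897461)
[350.0444 236.0645] [286.125  236.7656] (array([0.6142, 0.0791, 0.0722]), np.float64(0.00042238418648530483)) z66 [0.6148 0.0796 0.068 ] z84 [0.6127 0.0786 0.084 ] ((285.9756164550781, 236.71951293945312), (24.184507369995117, 2.7607884407043457), 6.340191841125488)
```

View pics/c.png

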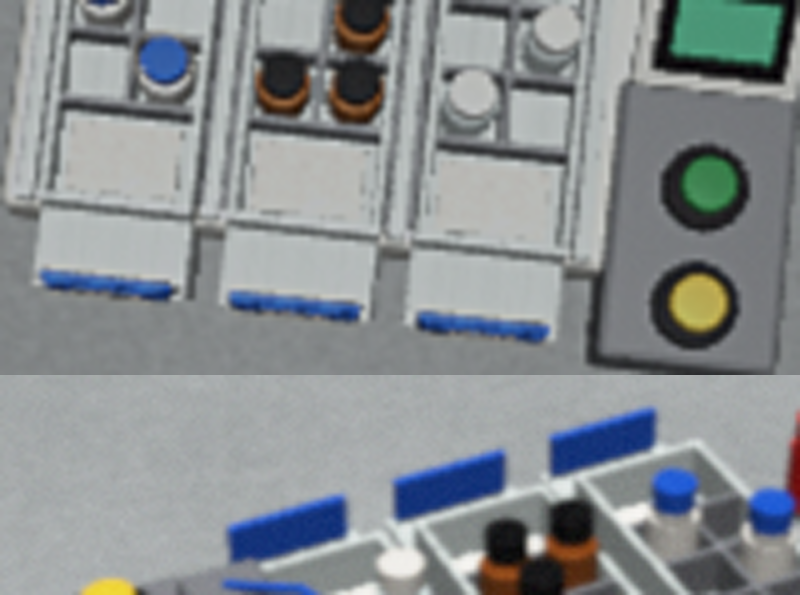

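The crop confirms that amber is the middle tray. The lips run parallel with a yaw of about -5.3°, and every slot is clear. I'll work out the move to a point above the key.

```bash
cat >> h.py <<'E'
ex=np.array([.9957,-.0924,0]);ey=np.array([.0924,.9957,0])
RT=np.c_[-ex,ey,[0,0,-1]]
def go(p):
    s=readout.read_state(); r=R.from_rotvec(s["tcp_rot"]); print("pos",s["tool_pos"].round(4),"shift",r.inv().apply(np.array(p)-s["tool_pos"]).round(4),"turn",(r.inv()*R.from_matrix(RT)).as_rotvec(degrees=True).round(2),"F",s["wrist_force"].round(2))
E
python3 -c "
from h import *
from workcell import bot
print(bot.tip_extent)
go([.610,-.214,.130])
go([.610,-.214,.247])"
```

```text
0.017
pos [0.2012 0.6439 0.2474] shift [-0.6461 -0.6968  0.1184] turn [-8.000e-02 -1.000e-02 -1.205e+01] F [ 0.35 -0.14  0.48]
pos [0.2012 0.6439 0.2474] shift [-0.6461 -0.6969  0.0014] turn [-8.000e-02 -1.000e-02 -1.205e+01] F [ 0.35 -0.14  0.48]
```

Emit:
jog_arm(deltas=[-0.646, -0.697, 0, 0, 0, -12, -1, -0.646, -0.697, 0, 0, 0, -12, -1, -0.646, -0.697, 0, 0, 0, -12, -1, -0.646, -0.697, 0, 0, 0, -12, -1, -0.646, -0.697, 0, 0, 0, -12, -1, -0.646, -0.697, 0, 0, 0, -12, -1, -0.646, -0.697, 0, 0, 0, -12, -1, -0.646, -0.697, 0, 0, 0, -12, -1])

```text
time: 1.0
tool_pos: [0.3737, 0.2813, 0.2483]
tcp_rot: [0.146, 3.138, 0.0]
wrist_force: [1.7, -0.1, 0.6]
width: 0.001
grip_force: 0.0
```

```bash
python3 -c "
from h import *
go([.610,-.214,.247])"
```

```text
pos [0.3737 0.2813 0.2483] shift [-0.2812 -0.4713  0.0014] turn [ 0.02  0.03 -0.01] F [ 1.71 -0.13  0.62]
```

Emit:
jog_arm(deltas=[-0.281, -0.471, 0, 0, 0, 0, -1, -0.281, -0.471, 0, 0, 0, 0, -1, -0.281, -0.471, 0, 0, 0, 0, -1, -0.281, -0.471, 0, 0, 0, 0, -1, -0.281, -0.471, 0, 0, 0, 0, -1, -0.281, -0.471, 0, 0, 0, 0, -1, -0.281, -0.471, 0, 0, 0, 0, -1, -0.281, -0.471, 0, 0, 0, 0, -1])

```text
time: 1.8
tool_pos: [0.5458, -0.08, 0.2483]
tcp_rot: [0.147, 3.138, 0.0]
wrist_force: [1.2, 0.4, 0.5]
width: 0.001
grip_force: 0.0
```

```bash
python3 -c "
from h import *
go([.610,-.214,.12])"
```

```text
pos [ 0.5458 -0.08    0.2483] shift [-0.0765 -0.1274  0.1283] turn [ 0.01  0.02 -0.07] F [1.18 0.42 0.53]
```

Emit:
jog_arm(deltas=[-0.0765, -0.1275, 0, 0, 0, 0, -1, -0.0765, -0.1275, 0, 0, 0, 0, -1, -0.0765, -0.1275, 0, 0, 0, 0, -1, -0.0765, -0.1275, 0.05, 0, 0, 0, -1, -0.0765, -0.1275, 0.09, 0, 0, 0, -1, -0.0765, -0.1275, 0.128, 0, 0, 0, -1, -0.0765, -0.1275, 0.128, 0, 0, 0, -1, -0.0765, -0.1275, 0.128, 0, 0, 0, -1])

```text
time: 2.6
tool_pos: [0.6091, -0.2118, 0.1198]
tcp_rot: [-0.147, -3.136, -0.001]
wrist_force: [0.2, -0.6, -0.7]
width: -0.0
grip_force: 0.0
```

Run:
```python
from h import *
go([.610,-.214,.0965])
s,t=read_camera("scene"),read_camera("top")
f=lambda d,x,y,k:cv2.resize(d["color"][y:y+100,x:x+130],None,fx=k,fy=k)
cv2.imwrite("pics/k.png",np.hstack([f(s,165,200,3),f(t,340,190,3)]))
```

```text
pos [ 0.6091 -0.2118  0.1198] shift [-0.0012 -0.0021  0.0233] turn [ 0.03 -0.12 -0.05] F [ 0.2  -0.6  -0.66]
```

View pics/k.png

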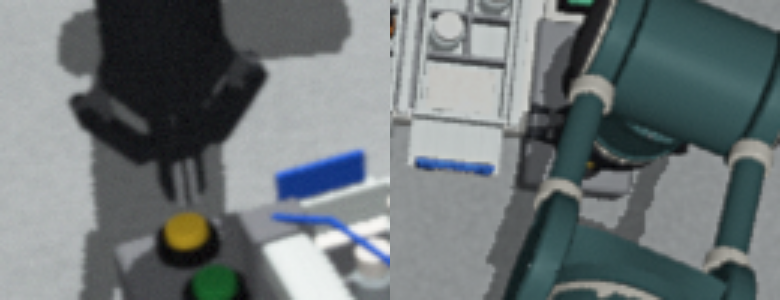

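The left half shows the shut fingertips directly above the yellow key at (185,230) in the crop. I'll press in small steps.

Emit:
jog_arm(deltas=[0, -0.001, 0.018, 0, 0, 0, -1, 0, -0.001, 0.02, 0, 0, 0, -1, 0, -0.001, 0.022, 0, 0, 0, -1, 0, -0.001, 0.024, 0, 0, 0, -1, 0, -0.001, 0.025, 0, 0, 0, -1, 0, -0.001, 0.026, 0, 0, 0, -1, 0, -0.001, 0.026, 0, 0, 0, -1])

```text
time: 3.4
tool_pos: [0.6107, -0.2133, 0.0953]
tcp_rot: [0.146, 3.136, -0.001]
wrist_force: [2.5, -0.0, 2.7]
width: -0.004
grip_force: 1.4
```

Emit:
jog_arm(deltas=[0, 0, 0.001, 0, 0, 0, -1, 0, 0, 0.002, 0, 0, 0, -1, 0, 0, 0.002, 0, 0, 0, -1])

```text
time: 3.7
tool_pos: [0.6106, -0.2133, 0.0931]
tcp_rot: [0.146, 3.136, -0.001]
wrist_force: [2.2, -0.4, 4.1]
width: 0.001
grip_force: 2.3
```

Emit:
jog_arm(deltas=[0, 0, 0.001, 0, 0, 0, -1, 0, 0, 0.002, 0, 0, 0, -1, 0, 0, 0.002, 0, 0, 0, -1])

```text
time: 4.0
tool_pos: [0.6107, -0.2133, 0.0929]
tcp_rot: [0.146, 3.136, -0.001]
wrist_force: [-1.3, 0.4, 13.2]
width: -0.001
grip_force: 6.8
```

The force jumped to 13 N with no further travel, so the key is fully down. I'll lift straight up.

Emit:
jog_arm(deltas=[0, 0, -0.005, 0, 0, 0, -1, 0, 0, -0.02, 0, 0, 0, -1, 0, 0, -0.05, 0, 0, 0, -1, 0, 0, -0.08, 0, 0, 0, -1, 0, 0, -0.08, 0, 0, 0, -1])

```text
time: 4.5
tool_pos: [0.6116, -0.214, 0.1754]
tcp_rot: [0.146, 3.132, -0.004]
wrist_force: [1.8, -0.7, 1.5]
width: -0.003
grip_force: 0.0
```

Run:
```python
from h import *
# slot centre estimates: lip inner top edge in the top view at z=.084
t=read_camera("top"); s=read_camera("scene")
b=blobs(t,(105,130,60),(125,255,255),(300,228,345,255)); print([x[0] for x in b])
hsv=cv2.cvtColor(t["color"],cv2.COLOR_BGR2HSV)
for c in(316,323,330): print(c,[tuple(hsv[r,c]) for r in range(235,248)])
# scene view: inner-face top/bottom edges of the middle lip
b=[x for x in blobs(s,(105,130,60),(125,255,255),(290,225,335,268))]
for x in b: print(x[0],x[1])
h=cv2.cvtColor(s["color"],cv2.COLOR_BGR2HSV)
m=cv2.inRange(h,(105,130,60),(125,255,255))
for c in(304,312,320):
    r=np.where(m[225:268,c])[0]+225; P=plane(s,(c,r.min()-.5),.084); print(c,r.min(),r.max(),P,"sampler x",P@ex)
go([.6266,-.0163,.16])
```

```text
[array([323.5483871 , 240.90322581])]
316 [(np.uint8(90), np.uint8(6), np.uint8(199)), (np.uint8(90), np.uint8(5), np.uint8(200)), (np.uint8(60), np.uint8(3), np.uint8(202)), (np.uint8(108), np.uint8(37), np.uint8(173)), (np.uint8(110), np.uint8(145), np.uint8(180)), (np.uint8(110), np.uint8(191), np.uint8(144)), (np.uint8(110), np.uint8(191), np.uint8(104)), (np.uint8(109), np.uint8(56), np.uint8(96)), (np.uint8(75), np.uint8(4), np.uint8(143)), (np.uint8(90), np.uint8(7), np.uint8(149)), (np.uint8(100), np.uint8(10), np.uint8(148)), (np.uint8(98), np.uint8(7), np.uint8(147)), (np.uint8(96), np.uint8(9), np.uint8(148))]
323 [(np.uint8(95), np.uint8(8), np.uint8(199)), (np.uint8(85), np.uint8(8), np.uint8(199)), (np.uint8(78), np.uint8(6), np.uint8(201)), (np.uint8(53), np.uint8(5), np.uint8(203)), (np.uint8(109), np.uint8(79), np.uint8(175)), (np.uint8(108), np.uint8(154), np.uint8(187)), (np.uint8(109), np.uint8(173), np.uint8(167)), (np.uint8(110), np.uint8(77), np.uint8(140)), (np.uint8(90), np.uint8(4), np.uint8(136)), (np.uint8(90), np.uint8(5), np.uint8(148)), (np.uint8(98), n
[... 394 characters left out ...]
t8(108), np.uint8(164), np.uint8(191)), (np.uint8(109), np.uint8(179), np.uint8(164)), (np.uint8(111), np.uint8(92), np.uint8(116)), (np.uint8(80), np.uint8(5), np.uint8(144)), (np.uint8(83), np.uint8(7), np.uint8(148)), (np.uint8(96), np.uint8(9), np.uint8(146)), (np.uint8(96), np.uint8(9), np.uint8(146))]
[311.94505495 246.94505495] [299, 239, 27, 17, 273]
304 245 254 [ 0.6031166  -0.03229326  0.084     ] sampler x 0.6035071007063317
312 242 252 [ 0.60245636 -0.01206805  0.084     ] sampler x 0.6009808810210643
320 240 249 [0.60503084 0.00651758 0.084     ] sampler x 0.6018269862247161
pos [ 0.6092 -0.213   0.1709] shift [0.0011 0.1975 0.0109] turn [-0.01 -0.   -0.05] F [ 0.3   0.12 -0.81]
```

Emit:
jog_arm(deltas=[0.001, 0.1975, 0, 0, 0, 0, -1, 0.001, 0.1975, 0, 0, 0, 0, -1, 0.001, 0.1975, 0, 0, 0, 0, -1, 0.001, 0.1975, 0, 0, 0, 0, -1, 0.001, 0.1975, 0.02, 0, 0, 0, -1, 0.001, 0.1975, 0.043, 0, 0, 0, -1, 0.001, 0.1975, 0.043, 0, 0, 0, -1, 0.001, 0.1975, 0.043, 0, 0, 0, -1])

```text
time: 5.4
tool_pos: [0.6251, -0.0163, 0.1252]
tcp_rot: [-0.146, -3.133, 0.0]
wrist_force: [0.1, 0.6, 0.3]
width: -0.002
grip_force: 0.0
```

Run:
```python
from h import *
go([.6267,-.0163,.087])
s,t=read_camera("scene"),read_camera("top")
f=lambda d,x,y,k:cv2.resize(d["color"][y:y+110,x:x+130],None,fx=k,fy=k,interpolation=cv2.INTER_CUBIC)
cv2.imwrite("pics/l.png",np.hstack([f(s,245,170,3),f(s,165,210,3)]))
```

```text
pos [ 0.6251 -0.0163  0.1252] shift [-0.0018  0.0001  0.0382] turn [-0.01 -0.28 -0.05] F [0.05 0.59 0.25]
```

View pics/l.png

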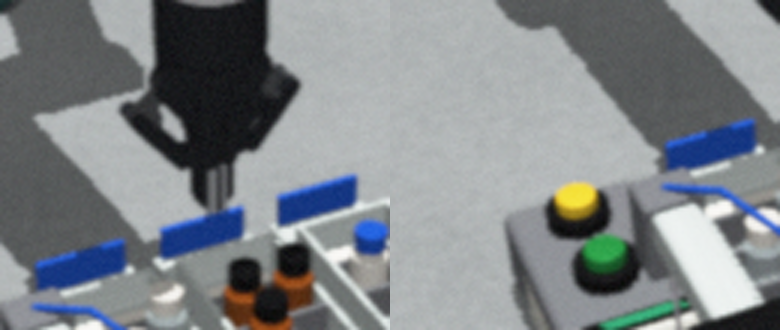

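The tip hangs above the middle slot and lip (crop 215,205), and both keys look intact. I'll lower it into the slot.

Emit:
jog_arm(deltas=[-0.0015, 0, 0.01, 0, 0, 0, -1, -0.0015, 0, 0.018, 0, 0, 0, -1, -0.0015, 0, 0.026, 0, 0, 0, -1, -0.0015, 0, 0.033, 0, 0, 0, -1, -0.0015, 0, 0.04, 0, 0, 0, -1, -0.0015, 0, 0.04, 0, 0, 0, -1])

```text
time: 6.1
tool_pos: [0.6273, -0.0164, 0.0856]
tcp_rot: [-0.146, -3.135, 0.0]
wrist_force: [-0.3, 0.8, 0.8]
width: 0.004
grip_force: 0.0
```

Emit:
jog_arm(deltas=[0.002, 0, 0, 0, 0, 0, -1, 0.004, 0, 0, 0, 0, 0, -1, 0.006, 0, 0, 0, 0, 0, -1, 0.008, 0, 0, 0, 0, 0, -1, 0.01, 0, 0, 0, 0, 0, -1, 0.012, 0, 0, 0, 0, 0, -1, 0.014, 0, 0, 0, 0, 0, -1, 0.016, 0, 0, 0, 0, 0, -1])

```text
time: 6.9
tool_pos: [0.6131, -0.015, 0.0876]
tcp_rot: [0.147, 3.137, -0.0]
wrist_force: [2.5, 0.1, -0.6]
width: 0.005
grip_force: 1.3
```

Emit:
jog_arm(deltas=[0.003, 0, 0, 0, 0, 0, -1, 0.007, 0, 0, 0, 0, 0, -1, 0.011, 0, 0, 0, 0, 0, -1, 0.015, 0, 0, 0, 0, 0, -1, 0.019, 0, 0, 0, 0, 0, -1, 0.023, 0, 0, 0, 0, 0, -1, 0.027, 0, 0, 0, 0, 0, -1, 0.031, 0, 0, 0, 0, 0, -1])

```text
time: 7.7
tool_pos: [0.5815, -0.012, 0.0876]
tcp_rot: [0.147, 3.138, 0.0]
wrist_force: [2.7, 0.4, 1.8]
width: -0.001
grip_force: 1.4
```

Emit:
jog_arm(deltas=[0.004, 0, 0, 0, 0, 0, -1, 0.008, 0, 0, 0, 0, 0, -1, 0.012, 0, 0, 0, 0, 0, -1, 0.016, 0, 0, 0, 0, 0, -1, 0.02, 0, 0, 0, 0, 0, -1, 0.024, 0, 0, 0, 0, 0, -1, 0.028, 0, 0, 0, 0, 0, -1, 0.032, 0, 0, 0, 0, 0, -1])

```text
time: 8.5
tool_pos: [0.5495, -0.009, 0.0873]
tcp_rot: [-0.147, -3.138, -0.0]
wrist_force: [3.0, -0.1, 2.5]
width: -0.001
grip_force: 1.4
```

Emit:
jog_arm(deltas=[0.004, 0, 0, 0, 0, 0, -1, 0.008, 0, 0, 0, 0, 0, -1, 0.012, 0, 0, 0, 0, 0, -1, 0.016, 0, 0, 0, 0, 0, -1, 0.02, 0, 0, 0, 0, 0, -1, 0.024, 0, 0, 0, 0, 0, -1, 0.028, 0, 0, 0, 0, 0, -1, 0.032, 0, 0, 0, 0, 0, -1])

```text
time: 9.3
tool_pos: [0.5176, -0.006, 0.0873]
tcp_rot: [0.147, 3.138, 0.0]
wrist_force: [2.9, -0.1, 1.1]
width: -0.002
grip_force: 1.4
```

Run:
```python
from h import *
go(ex*(.6255-.13)+ey*.0417+np.array([0,0,.085]))
s=read_camera("scene")
cv2.imwrite("pics/m.png",cv2.resize(s["color"][140:340,180:430],None,fx=3,fy=3))
```

```text
pos [ 0.5176 -0.006   0.0873] shift [ 0.0205 -0.0002  0.0023] turn [ 0.    0.   -0.05] F [ 2.9  -0.14  1.12]
```

View pics/m.png

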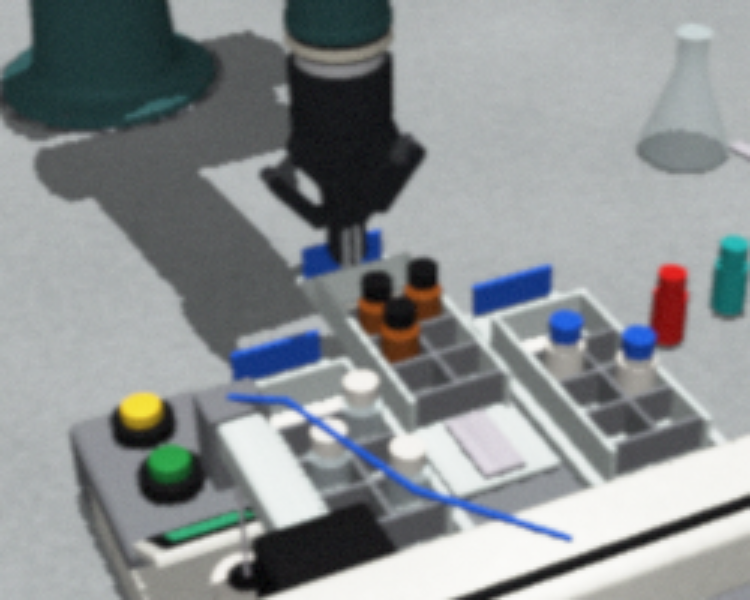

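The amber tray is sliding out with the finger behind its lip (crop 345,245), and the vials and the neighbouring trays are undisturbed. About 27 mm remains.

Emit:
jog_arm(deltas=[0.004, 0, 0, 0, 0, 0, -1, 0.008, 0, 0, 0, 0, 0, -1, 0.012, 0, 0, 0, 0, 0, -1, 0.015, 0, 0, 0, 0, 0, -1, 0.018, 0, 0, 0, 0, 0, -1, 0.02, 0, 0, 0, 0, 0, -1, 0.022, 0, 0, 0, 0, 0, -1])

```text
time: 10.05
tool_pos: [0.4957, -0.004, 0.0871]
tcp_rot: [-0.147, -3.138, 0.0]
wrist_force: [2.5, 0.4, -1.1]
width: -0.002
grip_force: 1.3
```

Emit:
jog_arm(deltas=[0.001, 0, 0, 0, 0, 0, -1, 0.002, 0, 0, 0, 0, 0, -1, 0.003, 0, 0, 0, 0, 0, -1, 0.003, 0, 0, 0, 0, 0, -1])

```text
time: 10.45
tool_pos: [0.4927, -0.0038, 0.0871]
tcp_rot: [-0.147, -3.137, 0.0]
wrist_force: [1.1, -0.0, -0.6]
width: -0.004
grip_force: 0.9
```

Emit:
jog_arm(deltas=[0.001, 0, 0, 0, 0, 0, -1, 0.002, 0, 0, 0, 0, 0, -1, 0.002, 0, 0, 0, 0, 0, -1])

```text
time: 10.75
tool_pos: [0.4908, -0.0036, 0.0873]
tcp_rot: [-0.147, -3.138, 0.0]
wrist_force: [1.8, -0.7, -0.8]
width: 0.004
grip_force: 1.0
```

Not at the stop yet; continuing gently.

Emit:
jog_arm(deltas=[0.001, 0, 0, 0, 0, 0, -1, 0.002, 0, 0, 0, 0, 0, -1, 0.002, 0, 0, 0, 0, 0, -1])

```text
time: 11.05
tool_pos: [0.4889, -0.0034, 0.0873]
tcp_rot: [-0.147, -3.138, 0.0]
wrist_force: [1.6, -0.2, -1.3]
width: -0.001
grip_force: 1.0
```

Emit:
jog_arm(deltas=[0.001, 0, 0, 0, 0, 0, -1, 0.002, 0, 0, 0, 0, 0, -1, 0.002, 0, 0, 0, 0, 0, -1])

```text
time: 11.35
tool_pos: [0.4883, -0.0033, 0.0876]
tcp_rot: [0.146, 3.135, -0.0]
wrist_force: [6.0, -0.3, -4.8]
width: -0.002
grip_force: 2.8
```

Emit:
jog_arm(deltas=[0.001, 0, 0, 0, 0, 0, -1, 0.001, 0, 0, 0, 0, 0, -1])

```text
time: 11.55
tool_pos: [0.4882, -0.0033, 0.0878]
tcp_rot: [0.146, 3.133, -0.0]
wrist_force: [8.1, -0.8, -5.7]
width: 0.003
grip_force: 3.9
```

That is the stop: no travel and the force is rising. I'll ease off the lip and lift straight out.

Emit:
jog_arm(deltas=[-0.003, 0, 0, 0, 0, 0, -1, -0.006, 0, 0, 0, 0, 0, -1, -0.007, 0, 0, 0, 0, 0, -1, -0.007, 0, 0, 0, 0, 0, -1, -0.007, 0, -0.02, 0, 0, 0, -1, -0.007, 0, -0.05, 0, 0, 0, -1, -0.007, 0, -0.1, 0, 0, 0, -1, -0.007, 0, -0.14, 0, 0, 0, -1])

```text
time: 12.35
tool_pos: [0.4926, -0.0037, 0.2291]
tcp_rot: [-0.147, -3.138, -0.0]
wrist_force: [1.0, 0.4, 1.0]
width: -0.005
grip_force: 0.0
```

Emit:
jog_arm(deltas=[0.05, 0.05, -0.03, 0, 0, 0, -1, 0.07, 0.1, -0.05, 0, 0, 0, -1, 0.08, 0.15, -0.05, 0, 0, 0, -1, 0.08, 0.2, -0.05, 0, 0, 0, -1, 0.08, 0.25, -0.05, 0, 0, 0, -1, 0.08, 0.3, -0.05, 0, 0, 0, -1, 0.08, 0.3, -0.05, 0, 0, 0, -1, 0.08, 0.3, -0.05, 0, 0, 0, -1])

```text
time: 13.15
tool_pos: [0.4408, 0.3058, 0.2769]
tcp_rot: [-0.14, -3.138, -0.001]
wrist_force: [0.9, -0.4, 0.5]
width: -0.001
grip_force: 0.0
```

Run:
```python
from h import *
s,t=read_camera("scene"),read_camera("top")
go([0,0,0])
B=((105,130,60),(125,255,255))
for b in blobs(t,*B,(265,228,385,310)):
    P=plane(t,b[0],.084); print(b[0],P,"sx,sy",P@ex,P@ey)
cv2.imwrite("pics/e.png",np.hstack([s["color"][150:430,150:530],t["color"][30:310,200:600]]))
```

```text
pos [0.4407 0.3026 0.2767] shift [ 0.4109 -0.3411  0.2777] turn [-0.09 -0.07  0.06] F [-0.35 -0.01 -0.33]
[285.96774194 236.79032258] [0.61265607 0.07902179 0.084     ] sx,sy 0.6027200365212965 0.13529141673242506
[361.56666667 245.01666667] [ 0.59546149 -0.10758112  0.084     ] sx,sy 0.602841496938654 -0.05209788232363943
[317.95238095 292.95238095] [ 0.47615446 -0.00209173  0.084     ] sx,sy 0.4743002763609687 0.041913937776610656
```

View pics/e.png

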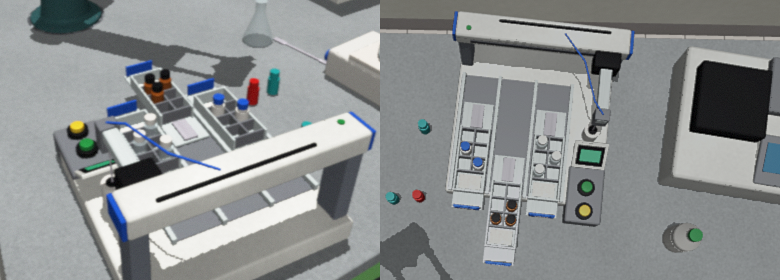

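The amber tray is out by about 129 mm (lip at (500,262) in the crop). The other trays haven't moved, and the arm is clear.

```bash
python3 -c "
from workcell import finish_job
print(finish_job())"
```

```text
the job is handed in; nothing more can be done
None
```

I pressed the yellow hold key fully down, drew the amber-vial tray out until I felt its stop (about 129 mm by camera), took the arm clear, and handed the job in at about 13 s of robot time; no verdict came back.

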